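# Slip a sample holder under the stage clip

## Task

Press the thumb plate of the spring clip down with one fingertip so that its foot rises, and while you hold it down push the black sample holder by its upright lip with the other finger, along the bed and under the foot until it is fully home against the end stop. Then let the clip down onto the holder and move clear. Only push the holder, never lift it off the bed, and leave the other things around the stage where they are.

Things in the scene. Friction and masses are not known exactly. Their poses are not given: they have to be found in the camera images.
- stage: Specimen stage fixed to the table: grey base 140 x 120 mm with a metal bed (top at z = 10 mm, x = -73 to +49 mm). Origin on the table surface under the bed's centre line; +x is the push direction (away from the robot, yaw varies +-0.35 rad), +y the side of the thumb plate (left as seen along +x), z up. Two rails (inner faces y = +-26.5 mm, 15 mm high) guide the holder straight. Nothing on it rises above 38 mm.
- stop_face (a point): Middle of the face of the end stop across the far end of the bed, at the stage's x = +40 mm, y = 0, z = 12.5 mm.
- clip (a joint): Angle of the spring clip, a steel rocker on a shaft along the stage's x (at y = 37.5, z = 26 mm). 0 = released and empty, the foot then hangs 1.5 mm above the bed and blocks the holder; about 0.10 = resting on the holder; 0.32 = fully pressed (hard limit). It springs back; pressing the middle of the plate takes about 3.5 N at first, 5.5 N fully down.
- plate_mid (a point): Centre of the top of the clip's ribbed steel thumb plate, which spans x = -90 to -5 mm and y = 42 to 82 mm in the stage's frame, 3 mm thick. At rest it slopes up outwards by 0.32 rad (top at z = 30 mm mid, 36 mm at the outer edge); fully pressed it is level, top at z = 22 mm. A fingertip can slide along it in x while holding it down.
- foot_mid (a point): Middle of the underside of the clip's steel foot, which spans x = 15 to 37 mm in the stage's frame, 6 mm wide, over the bed's centre line (y = 0). It rises as the thumb plate is pressed, to about 12 mm above the bed.
- holder: Loose black sample holder lying on the bed: flat plate 50 x 50 x 5 mm, 60 g, with an upright lip (4 mm thick, 46 mm wide, top 36 mm above the table) along the rear edge, towards the robot. Origin at the centre of its underside, +x to its front edge. The lip's outer face is 25 mm behind the origin. The front edge starts 13 to 25 mm short of the clip's foot.
- lip_mid (a point): Middle of the outer (rear) face of the holder's lip, where a finger pushes it along +x; 25 mm above the table. Fully home it is at the stage's x = -10 mm.
- holder_front (a point): Middle of the holder's front edge (half-way up the 5 mm plate); fully home it is at the stage's x = +40 mm, touching the end stop.
- pill_pot_3: White sample pot, 38 mm across, 58 mm high, on the table right of the stage; a bystander. Origin at its underside.
- cap_white: White screw cap, 30 mm across, 13 mm high, on the table right of the stage; a bystander.
- folding_loupe: Red folding pocket loupe, 36 x 52 x 14 mm, lying on the table beyond the end stop; a bystander.
- pill_pot_1: White sample pot, 32 mm across, 62 mm high, on the table at the left front; a bystander.
- pill_pot_2: White sample pot, 27 mm across, 33 mm high, on the table at the left front; a bystander.
- sample_vial_4: Clear sample vial with a black screw cap, 47 mm across, 124 mm high, on the table at the left front; a bystander.
Not all that is in view belongs to the job. What is meant by the holder is not turquoise, and is the larger of those in its own colour.

How it is judged:
On the way, in this order (a step that is already met when the one before it is completed fails the run):
1. a fingertip holds the thumb plate down and the foot is raised, with the holder still outside it (value of joint clip above 0.2 rad and contact force between the fingers and clip_c3 above 0.5 N and x of holder_front in the frame of stage below 0.019 m), for 0.1 s.
2. the holder is pushed beneath the foot by a finger while the thumb plate is still held down (value of joint clip above 0.15 rad and contact force between the fingers and clip_c3 above 0.5 N and contact force between the fingers and holder above 0.1 N and x of holder_front in the frame of stage above 0.025 m), for 0.04 s.
At the end, for the whole second after the job is handed in: The holder lies flat on the bed with its front edge within 3 mm of the end stop, and the released clip presses on it (clip angle 0.06 to 0.15 rad, foot force over 0.5 N); everything is at rest (x of holder_front in the frame of stage between 0.037 and 0.0425 m and z of holder_front in the frame of stage between 0.0105 and 0.015 m and value of joint clip between 0.06 and 0.15 rad and contact force between clip_c4 and holder above 0.5 N and linear speed of holder below 0.01 m/s); the robot touches nothing.
It fails at once if the holder is lifted more than 6 mm off the bed or tipped by more than 0.25 rad (z of holder in the frame of stage above 0.016 m or angle between holder's own z axis and vertical above 0.25 rad).
It fails at once if a bystander is moved by more than 20 mm (distance of any of pill_pot_3, cap_white, folding_loupe, pill_pot_1, pill_pot_2, sample_vial_4 from where it was at the start of the episode above 0.02 m).
It also fails if it takes over 40 s, if anything falls off the work surface, if the arm or the gripper's body presses on something with over 40 N, if the wrist force passes 120 N, or if a joint passes its speed limit or range.

## Robot

A 6-joint arm with a two-finger parallel gripper is mounted at the origin on a cart in front of the work surface, level with it; the furniture and walls round the work are solid. World frame = base frame: x ahead of the robot, y to its left, z up, the work surface at z = 0. Lengths are in m, angles in rad, forces in N, time in s.
With the tool pointing down it reaches from about 0.3 to 0.85 m from the base axis. Payload 4.2 kg.
Tool frame: the origin (TCP) lies on the centre line of the jaws, within the pads' length; the fingertips stand 8 mm ahead of it and the grasp point (between the pads) lies 11 mm behind it; z points along the fingers, y is the line along which they close (so a half turn about z gives the same grasp; the last joint's range is limited). The gripper opens to 91 mm and grips with 3 to 60 N. Pads are 32 mm wide; open, the fingers measure 118 mm over their backs; the gripper's body (76 mm by 178 mm) begins 60 mm behind the grasp point.
Start: joints at [-1.122, 0.32, 1.565, -0, 1.257, -0.02], TCP at [0.26, -0.513, 0.222] pointing down, gripper open.
Joint ranges: [-3.11, 3.11], [-0.84, 2.01], [0.21, 2.61], [-1.34, 4.49], [0.05, 2.63], [-2.56, 2.56]. Speed limits (rad/s): [2.57, 2.57, 3.14, 3.14, 3.14, 3.14].

## Interface

Orientations are given as a rotation vector (axis times angle).
In Python, from station import * gives the robot as it stands. The module is installed in compiled form; this text tells all that it offers.
- The arm moves only by the tool send_rows, never from a script. Its argument "series" is a list of rows, each an object of numbers: "tx", "ty", "tz": the shift along the tool's x, y, z each as a share of 30 mm, from -1 to 1; "rx", "ry", "rz": the turn, a rotation vector about the tool's x, y, z each as a share of 5 degrees, from -1 to 1. In form: [{"tx": .., "ty": .., "tz": .., "rx": .., "ry": .., "rz": ..}, ...]. A call has 1 to 5 rows; each row shifts and turns the commanded pose from where the row before left it, along the tool's axes as they then stand; what a row does not reach is not made up. A row lasts 1/12 s, in which the tool goes at most 41.7 mm and 7.16 degrees, less where a joint would pass 70% of its speed; a pose out of reach is approached as far as the arm can. A call with a number of a shift or a turn outside -1 to 1 is refused whole. A call with a gripper value outside its range is refused whole. "jaw" is the opening, from 0 (shut) to 1 (fully open), set as the call begins (left out, the last holds). The fingers move at their own pace and stop on an object; "force" is the grip in N (left out, the last holds). Time passes only in rows, so rows that do not move let the fingers close. It gives the time, the measured TCP pose, the force, the opening and the grip force at its end, in the units of the state.
- sense(): the state, without advancing time (a new reading comes with each control period).
- read_camera(name): name is "side" or "top"; returns the picture (420x560x3 uint8, red, green, blue); there is no depth.
- camera_params(name): a dict with "mtx" (3x3 intrinsics, pixels), "D" ([k1, k2, p1, p2, k3] as OpenCV has them; the pictures are not rectified), "origin" and "rotation" of the camera in the world. Camera axes: x right, y down, z forward; pixel columns grow to the right and rows downward; lengths in m; the calibration is good to about 2 mm. A picture is of the moment at which its call begins. camera_params takes no time and is no camera call.
- sign_off(): hands the job in; it is judged then, once.
The state is a dict: "time": time; "joint_pos": joint angles; "qvel": joint speeds; "joint_torque": joint torques, N m; "eef_pos": TCP position; "tool_rot": TCP orientation; "wrist_force": force on the tool from outside, world axes, zero at the start; "wrist_torque": the same for the moment, N m; "grip_width": opening from 0.0 (shut) to 1.0 (fully open); "grasp_force": force on a finger pad.
Only numpy, scipy, OpenCV 4.12 (cv2) and the standard library are available. Lean on these libraries where they do the work, as an engineer would, in place of code of your own. Each camera call takes 0.05 s, during which the arm holds its last target. There are 200 camera calls.

## Working session

There is one attempt and no reset: what is moved stays moved. The work goes in short steps, Python scripts to look and compute and a tool call to move; the robot and the scene stay as the last step left them, time stands still between calls to the robot, and variables do not carry over. Pictures are saved under pics/ and viewed, at most 10 in all, crops included, and the job is handed in when it is done.

Besides the shell and the picture viewer there is one more tool, called after "Emit:" as name(argument=value, ...), one argument or row to a line, values as JSON. send_rows: Moves the arm, as the interface text tells. Its arguments: {"type":"object","properties":{"series":{"type":"array"},"jaw":{"type":"number"},"force":{"type":"number"}},"required":["series"]}

```bash
mkdir -p pics; python3 - <<'E'
from station import *
import cv2
for n in ("top","side"):
    p=camera_params(n); print(n,p)
    cv2.imwrite(f"pics/{n}0.png",cv2.cvtColor(read_camera(n),cv2.COLOR_RGB2BGR))
print(sense())
E
```

```text
top {'mtx': array([[425.62532129,   0.        , 273.70371761],
       [  0.        , 425.62532129, 210.11818762],
       [  0.        ,   0.        ,   1.        ]]), 'D': array([0.03228569, 0.        , 0.        , 0.        , 0.        ]), 'origin': array([0.34363119, 0.03061916, 0.95661809]), 'rotation': array([-2.01102148,  2.22043652, -0.23378847])}
side {'mtx': array([[424.44661605,   0.        , 274.39954069],
       [  0.        , 424.44661605, 207.44051785],
       [  0.        ,   0.        ,   1.        ]]), 'D': array([-0.07151539,  0.        ,  0.        ,  0.        ,  0.        ]), 'origin': array([ 0.5814565 , -0.72917771,  0.63270513]), 'rotation': array([-2.23223114, -0.06859347,  0.05058562])}
{'time': 0.1, 'joint_pos': array([-1.12200220e+00,  3.20192265e-01,  1.56552127e+00,  1.64954854e-05,
        1.25737544e+00, -1.99856324e-02]), 'qvel': array([ 1.60394869e-04, -2.35724568e-03, -4.04839506e-03,  9.88054618e-05,
        8.15536729e-04,  2.64764839e-04]), 'joint_torque': array([-1.68959509e-04, -4.13332844e+01, -2.32510453e+01,  7.28204590e-02,
        4.22180048e-02, -4.39132157e-05]), 'eef_pos': array([ 0.25961459, -0.51258498,  0.22123873]), 'tool_rot': array([-3.05426614e+00, -7.29285484e-01,  4.75786481e-04]), 'wrist_force': array([0.37530282, 0.14806039, 0.07793404]), 'wrist_torque': array([ 0.03377903, -0.0026651 ,  0.01459621]), 'grasp_force': 0.0, 'grip_width': 0.9979458458230701}
```

View pics/top0.png

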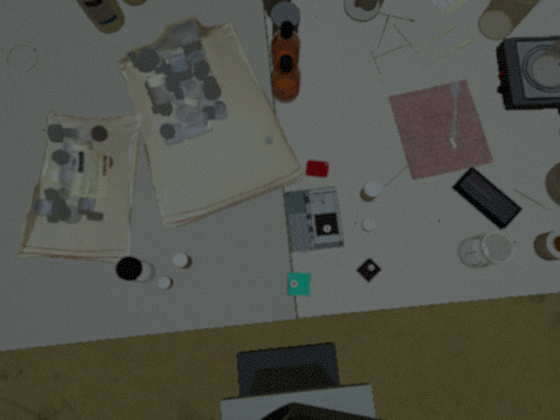

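View pics/side0.png

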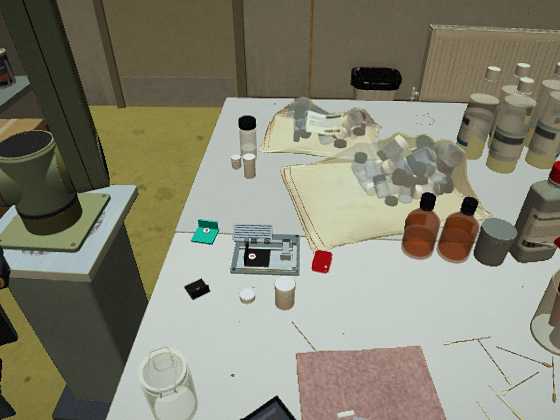

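Top view: the stage is at (315,220). Black candidates are the holder on the bed at (327,224) and a smaller black one on the table at (369,269). There is also a turquoise one at (299,284). The black one on the bed is the larger, so it fits; I'll confirm it in an enlarged crop.

```bash
cat > h.py <<'E'
from station import *
import numpy as np, cv2
from scipy.spatial.transform import Rotation as R
def ray(n,uv):
    p=camera_params(n); q=cv2.undistortPoints(np.array(uv,float).reshape(-1,1,2),p["mtx"],p["D"]).reshape(-1,2)
    rot=np.array(p["rotation"]); M=R.from_rotvec(rot).as_matrix() if rot.size==3 else rot
    return np.array(p["origin"]),np.c_[q,np.ones(len(q))]@M.T
def plane(n,uv,z):
    o,d=ray(n,uv); return o+d*((z-o[2])/d[:,2])[:,None]
def proj(n,P):
    p=camera_params(n); M=R.from_rotvec(p["rotation"]).as_matrix()
    return cv2.projectPoints(np.array(P,float).reshape(-1,1,3),M.T,None if 0 else 0,p["mtx"],p["D"]) if 0 else cv2.projectPoints(((np.array(P,float).reshape(-1,3)-p["origin"])@M).reshape(-1,1,3),np.zeros(3),np.zeros(3),p["mtx"],p["D"])[0].reshape(-1,2)
E
python3 - <<'E'
from h import *
t=cv2.imread("pics/top0.png")[175:300,270:390]; s=cv2.imread("pics/side0.png")[210:305,180:340]
a=cv2.resize(t,(576,600),interpolation=cv2.INTER_CUBIC)
cv2.imwrite("pics/topc.png",cv2.convertScaleAbs(a,alpha=1.8))
cv2.imwrite("pics/sidec.png",cv2.resize(s,(800,475),interpolation=cv2.INTER_CUBIC))
c=[(285,190),(340,185),(344,247),(287,252)]
print(plane("top",c,0.005).round(3))
E
```

```text
[[ 0.587 -0.023  0.005]
 [ 0.586 -0.15   0.005]
 [ 0.443 -0.14   0.005]
 [ 0.444 -0.012  0.005]]
```

View pics/topc.png

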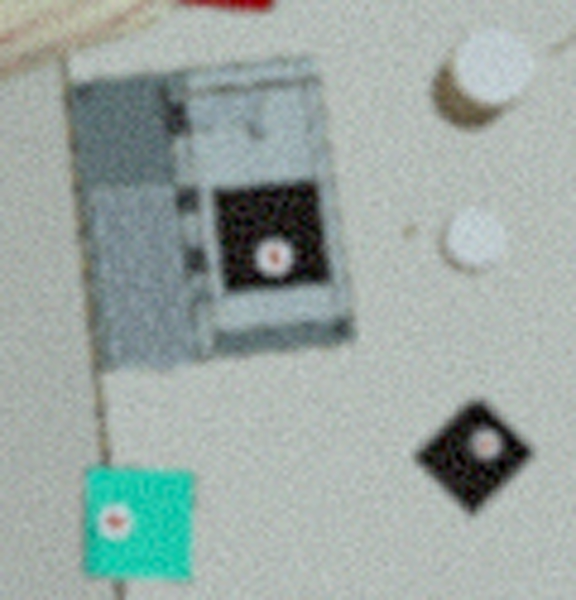

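View pics/sidec.png

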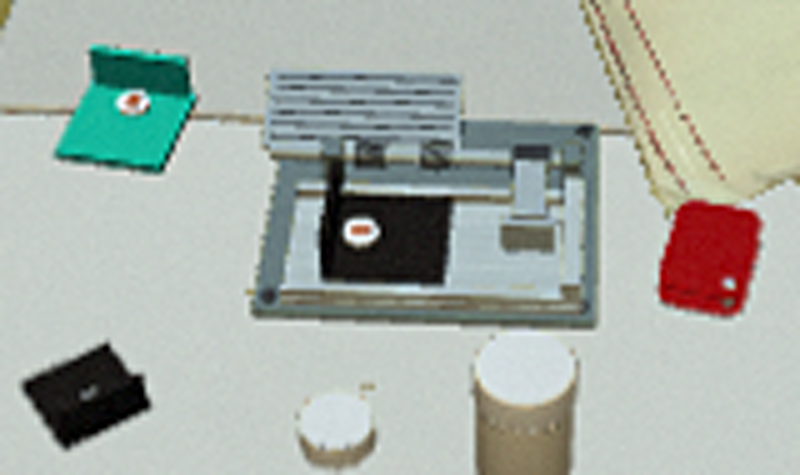

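The crops confirm it. The large black plate with the lip on the bed (top ~(327,224), side ~(257,257)) is the holder. The black piece on the table at (369,269) is smaller, and the turquoise one is ruled out by colour. The thumb plate is on the left of the stage.

```bash
python3 - <<'E'
from h import *
from scipy.optimize import least_squares
T=lambda l:np.array(l)/4.8+[270,175]-.4
S=lambda l:np.array(l)/5.0+[180,210]-.4
# plate corners, stage frame
P=np.array([[-90,81,36],[-5,81,36],[-90,43,23.5],[-5,43,23.5]])/1000
tu=T([(103,370),(88,185),(205,352),(172,185)]); su=S([(268,70),(460,75),(265,148),(460,148)])
def W(p,P): 
    c,s=np.cos(p[2]),np.sin(p[2]); return np.c_[p[0]+c*P[:,0]-s*P[:,1],p[1]+s*P[:,0]+c*P[:,1],P[:,2]]
def f(p,which): 
    r=[]
    if 't' in which: r.append(proj("top",W(p,P))-tu)
    if 's' in which: r.append(proj("side",W(p,P))-su)
    return np.concatenate(r).ravel()
for w in ('t','s','ts'):
    r=least_squares(f,[.5,-.08,.1],args=(w,),x_scale=[.01,.01,.1],loss='soft_l1'); print(w,r.x.round(4),f(r.x,w).round(1))
p=r.x
def inv(Q): c,s=np.cos(p[2]),np.sin(p[2]); d=Q[:,:2]-p[:2]; return (np.c_[d[:,0]*c+d[:,1]*s,-d[:,0]*s+d[:,1]*c]*1000).round(1)
print("holder front top",inv(plane("top",T([(215,188),(318,182)]),.015)))
print("holder rear top",inv(plane("top",T([(328,283),(222,292)]),.036)))
print("holder side front",inv(plane("side",S([(452,197),(445,284)]),.015)))
print("lip side top",inv(plane("side",S([(333,157),(322,240)]),.036)))
print("base top",inv(plane("top",T([(70,85),(318,60),(355,340)]),.005)))
print("base side",inv(plane("side",S([(253,320),(597,327)]),.0)))
print("bystanders top-cam approx", plane("top",[(372,190),(368,226),(317,169),(181,261),(165,283),(130,268)],.03).round(3))
E
```

```text
t [ 0.5333 -0.1034  0.0317] [ 2.7 -0.3  0.4  0.1 -1.7  1.8 -0.5 -1. ]
s [ 0.5302 -0.104   0.0488] [ 0.  -0.1  0.5 -1.  -0.7  0.3  0.1  0.4]
ts [ 0.5317 -0.1038  0.0445] [ 3.5  0.8  0.7  1.2 -0.9  2.7 -0.2 -0.1  0.9 -0.2  1.3 -1.   0.2  0.1
  1.   0.4]
holder front top [[ -7.9  21.9]
 [-11.9 -26.5]]
holder rear top [[-62.6 -19.1]
 [-59.8  29.3]]
holder side front [[-10.   22.9]
 [-11.2 -27.8]]
lip side top [[-59.2  24.4]
 [-59.9 -24.5]]
base top [[ 53.7  81.4]
 [ 48.9 -38.6]
 [-86.9 -32.3]]
base side [[-89.3 -34.4]
 [ 50.1 -36.6]]
bystanders top-cam approx [[ 0.561 -0.215  0.03 ]
 [ 0.481 -0.195  0.03 ]
 [ 0.622 -0.099  0.03 ]
 [ 0.445  0.219  0.03 ]
 [ 0.401  0.256  0.03 ]
 [ 0.441  0.329  0.03 ]]
```

```bash
cat > m.py <<'E'
from h import *
for n,(x0,y0,x1,y1),th in (("top",(310,205,345,245),45),("side",(235,235,278,272),45)):
    g=cv2.imread(f"pics/{n}0.png")[y0:y1,x0:x1].max(2); g=cv2.resize(g,None,fx=8,fy=8,interpolation=cv2.INTER_CUBIC); g=cv2.GaussianBlur(g,(9,9),0)
    m=(g<th).astype(np.uint8); cs,_=cv2.findContours(m,cv2.RETR_EXTERNAL,cv2.CHAIN_APPROX_NONE)
    c=cv2.convexHull(max(cs,key=cv2.contourArea)); a=cv2.approxPolyDP(c,14,True).reshape(-1,2)
    uv=(a+.5)/8-.5+[x0,y0]
    for z in (.010,.015,.036): print(n,z,"\n",np.c_[uv,plane(n,uv,z)[:,:2]*1000].round(1))
    if n=="top":
        for e in (cv2.minAreaRect(c),): print(e)
M=R.from_rotvec(sense()["tool_rot"]).as_matrix(); print(M.round(3))
E
python3 m.py
```

```text
top 0.01 
 [[ 334.9  212.9  521.1 -129.5]
 [ 337.7  232.6  475.9 -129.8]
 [ 317.2  234.8  475.3  -83.4]
 [ 314.4  214.8  521.4  -82.7]]
top 0.015 
 [[ 334.9  212.9  520.2 -128.6]
 [ 337.7  232.6  475.2 -129. ]
 [ 317.2  234.8  474.6  -82.8]
 [ 314.4  214.8  520.5  -82.1]]
top 0.036 
 [[ 334.9  212.9  516.3 -125.1]
 [ 337.7  232.6  472.3 -125.4]
 [ 317.2  234.8  471.7  -80.3]
 [ 314.4  214.8  516.5  -79.6]]
((132.08872985839844, 153.2542724609375), (169.82875061035156, 174.56082153320312), 83.2901611328125)
side 0.01 
 [[ 246.1  241.4  466.6  -55.3]
 [ 269.8  249.3  519.9  -77.1]
 [ 267.7  265.8  519.3 -125.7]
 [ 244.2  264.7  471.2 -125.2]]
side 0.015 
 [[ 246.1  241.4  467.5  -60.8]
 [ 269.8  249.3  520.4  -82.4]
 [ 267.7  265.8  519.8 -130.5]
 [ 244.2  264.7  472.  -130.1]]
side 0.036 
 [[ 246.1  241.4  471.4  -83.5]
 [ 269.8  249.3  522.5 -104.3]
 [ 267.7  265.8  521.9 -150.9]
 [ 244.2  264.7  475.8 -150.5]]
[[ 0.892  0.452 -0.001]
 [ 0.452 -0.892  0.001]
 [ 0.    -0.001 -1.   ]]
```

Both views agree: stage yaw ≈ 0, origin ≈ (0.529, -0.106), holder front ≈ 0.5205 (stage -8.5) and lip rear ≈ 0.471. I'll align the tool first, then approach.

Emit:
send_rows(
  series=[
    {"rz":1},
    {"rz":1},
    {"rz":1},
    {"rz":1},
    {"rz":1},
  ],
  jaw=0.52,
)

```text
schema error: expected keys tx, ty, tz, rx, ry, rz
```

Emit:
send_rows(
  series=[
    {"rz":0.37},
    {"tx":0.42,"ty":-0.98},
    {"tx":0.42,"ty":-0.98},
    {"tx":0.42,"ty":-0.98},
    {"tx":0.42,"ty":-0.98},
  ],
)

```text
schema error: expected keys tx, ty, tz, rx, ry, rz
```

Emit:
send_rows(
  series=[
    {"tx":0.42,"ty":-0.98},
    {"tx":0.42,"ty":-0.98},
    {"tx":0.42,"ty":-0.98},
    {"tx":0.42,"ty":-0.98},
    {"tx":0.42,"ty":-0.98},
  ],
)

```text
schema error: expected keys tx, ty, tz, rx, ry, rz
```

Emit:
send_rows(
  series=[
    {"tx":0.42,"ty":-0.98},
    {"tx":0.42,"ty":-0.98},
    {"tx":0.42,"ty":-0.98},
    {},
    {},
  ],
)

```text
schema error: expected keys tx, ty, tz, rx, ry, rz
```

All six keys are needed in each row.

Emit:
send_rows(
  series=[
    {"tx":0,"ty":0,"tz":0,"rx":0,"ry":0,"rz":1},
    {"tx":0,"ty":0,"tz":0,"rx":0,"ry":0,"rz":1},
    {"tx":0,"ty":0,"tz":0,"rx":0,"ry":0,"rz":1},
    {"tx":0,"ty":0,"tz":0,"rx":0,"ry":0,"rz":1},
    {"tx":0,"ty":0,"tz":0,"rx":0,"ry":0,"rz":1},
  ],
  jaw=0.52,
)

```text
time: 0.52
eef_pos: [0.2596, -0.5127, 0.2214]
tool_rot: [-3.14, -0.044, 0.001]
wrist_force: [-0.7, -0.3, -0.7]
grip_width: 0.666
grasp_force: 0.0
```

Emit:
send_rows(
  series=[
    {"tx":0,"ty":0,"tz":0,"rx":0,"ry":0,"rz":0.37},
    {"tx":0.42,"ty":-0.98,"tz":0,"rx":0,"ry":0,"rz":0},
    {"tx":0.42,"ty":-0.98,"tz":0,"rx":0,"ry":0,"rz":0},
    {"tx":0.42,"ty":-0.98,"tz":0,"rx":0,"ry":0,"rz":0},
    {"tx":0.42,"ty":-0.98,"tz":0,"rx":0,"ry":0,"rz":0},
  ],
)

```text
time: 0.93
eef_pos: [0.3102, -0.3939, 0.2214]
tool_rot: [-3.141, 0.001, 0.001]
wrist_force: [1.1, -0.2, 0.3]
grip_width: 0.521
grasp_force: 0.0
```

Emit:
send_rows(
  series=[
    {"tx":0.42,"ty":-0.98,"tz":0,"rx":0,"ry":0,"rz":0},
    {"tx":0.42,"ty":-0.98,"tz":0,"rx":0,"ry":0,"rz":0},
    {"tx":0.42,"ty":-0.98,"tz":0,"rx":0,"ry":0,"rz":0},
    {"tx":0.42,"ty":-0.98,"tz":0,"rx":0,"ry":0,"rz":0},
    {"tx":0.42,"ty":-0.98,"tz":0,"rx":0,"ry":0,"rz":0},
  ],
)

```text
time: 1.35
eef_pos: [0.3732, -0.2468, 0.2217]
tool_rot: [-3.141, 0.0, 0.001]
wrist_force: [0.2, 0.6, -1.3]
grip_width: 0.524
grasp_force: 0.0
```

Emit:
send_rows(
  series=[
    {"tx":0.42,"ty":-0.98,"tz":0,"rx":0,"ry":0,"rz":0},
    {"tx":0.42,"ty":-0.98,"tz":0,"rx":0,"ry":0,"rz":0},
    {"tx":0.42,"ty":-0.98,"tz":0,"rx":0,"ry":0,"rz":0},
    {"tx":0,"ty":0,"tz":0,"rx":0,"ry":0,"rz":0},
    {"tx":0,"ty":0,"tz":0,"rx":0,"ry":0,"rz":0},
  ],
)

```text
time: 1.77
eef_pos: [0.4111, -0.159, 0.2217]
tool_rot: [3.141, 0.006, -0.001]
wrist_force: [-0.2, -0.2, -0.6]
grip_width: 0.519
grasp_force: 0.0
```

Emit:
send_rows(
  series=[
    {"tx":0.4,"ty":-0.97,"tz":0,"rx":0,"ry":0,"rz":0},
    {"tx":0.4,"ty":-0.97,"tz":0,"rx":0,"ry":0,"rz":0},
    {"tx":0.4,"ty":-0.97,"tz":0,"rx":0,"ry":0,"rz":0},
    {"tx":0,"ty":0,"tz":0.8,"rx":0,"ry":0,"rz":0},
    {"tx":0,"ty":0,"tz":1,"rx":0,"ry":0,"rz":0},
  ],
)

```text
time: 2.18
eef_pos: [0.4492, -0.0731, 0.1691]
tool_rot: [3.14, 0.003, 0.01]
wrist_force: [0.1, -0.1, -0.4]
grip_width: 0.52
grasp_force: 0.0
```

Emit:
send_rows(
  series=[
    {"tx":0,"ty":0,"tz":1,"rx":0,"ry":0,"rz":0},
    {"tx":0,"ty":0,"tz":1,"rx":0,"ry":0,"rz":0},
    {"tx":0,"ty":0,"tz":1,"rx":0,"ry":0,"rz":0},
    {"tx":0,"ty":0,"tz":0.4,"rx":0,"ry":0,"rz":0},
    {"tx":0,"ty":0,"tz":0,"rx":0,"ry":0,"rz":0},
  ],
)

```text
time: 2.6
eef_pos: [0.4441, -0.0736, 0.063]
tool_rot: [-3.141, 0.002, 0.012]
wrist_force: [-0.2, 0.6, 0.4]
grip_width: 0.519
grasp_force: 0.0
```

```bash
python3 - <<'E'
from h import *
s=read_camera("side")[150:290,180:340]
cv2.imwrite("pics/s1.png",cv2.cvtColor(cv2.resize(s,(640,560),interpolation=cv2.INTER_CUBIC),cv2.COLOR_RGB2BGR))
print(sense()["eef_pos"],sense()["wrist_force"])
E
```

```text
[ 0.44570866 -0.07376664  0.06472389] [ 0.34922419 -0.48326961 -0.35104303]
```

View pics/s1.png

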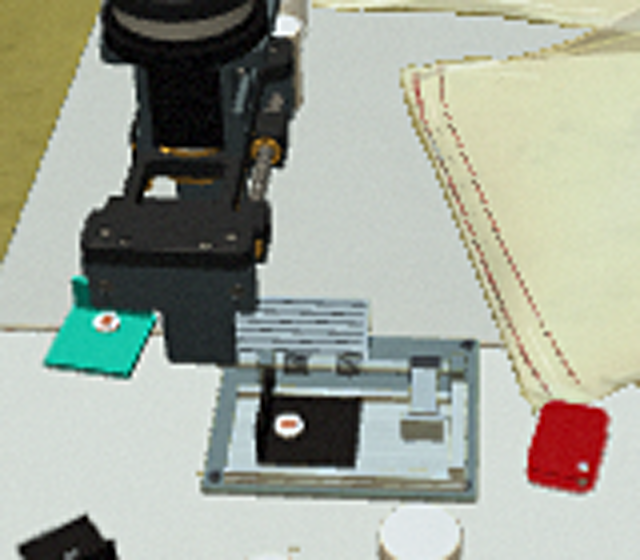

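The picture shows the front finger's tip at crop (165–235, 362), well behind the lip at (263,420). The other finger is over the rear end of the thumb plate. I'll press down in steps.

Emit:
send_rows(
  series=[
    {"tx":0.1,"ty":0,"tz":0.4,"rx":0,"ry":0,"rz":0},
    {"tx":0,"ty":0,"tz":0.35,"rx":0,"ry":0,"rz":0},
    {"tx":0,"ty":0,"tz":0,"rx":0,"ry":0,"rz":0},
  ],
)

```text
time: 2.9
eef_pos: [0.4499, -0.0736, 0.0434]
tool_rot: [3.141, -0.001, -0.001]
wrist_force: [-0.4, 0.8, -0.0]
grip_width: 0.52
grasp_force: 0.0
```

Emit:
send_rows(
  series=[
    {"tx":0,"ty":0,"tz":0.1,"rx":0,"ry":0,"rz":0},
    {"tx":0,"ty":0,"tz":0.1,"rx":0,"ry":0,"rz":0},
    {"tx":0,"ty":0,"tz":0,"rx":0,"ry":0,"rz":0},
    {"tx":0,"ty":0,"tz":0,"rx":0,"ry":0,"rz":0},
  ],
)

```text
time: 3.23
eef_pos: [0.4509, -0.0733, 0.0383]
tool_rot: [3.141, 0.0, 0.004]
wrist_force: [0.4, -1.8, 2.6]
grip_width: 0.517
grasp_force: 1.3
```

Emit:
send_rows(
  series=[
    {"tx":0,"ty":0,"tz":0.1,"rx":0,"ry":0,"rz":0},
    {"tx":0,"ty":0,"tz":0.1,"rx":0,"ry":0,"rz":0},
    {"tx":0,"ty":0,"tz":0,"rx":0,"ry":0,"rz":0},
    {"tx":0,"ty":0,"tz":0,"rx":0,"ry":0,"rz":0},
  ],
)

```text
time: 3.57
eef_pos: [0.4509, -0.073, 0.0317]
tool_rot: [3.141, 0.0, 0.003]
wrist_force: [1.6, -1.3, 4.6]
grip_width: 0.519
grasp_force: 2.5
```

```bash
python3 - <<'E'
from h import *
s=read_camera("side")[150:290,180:340]
cv2.imwrite("pics/s2.png",cv2.cvtColor(cv2.resize(s,(640,560),interpolation=cv2.INTER_CUBIC),cv2.COLOR_RGB2BGR))
s=sense();print(s["eef_pos"],s["wrist_force"])
E
```

```text
[ 0.45088414 -0.07304232  0.03179614] [ 2.46392182 -0.46983975  5.1057613 ]
```

View pics/s2.png

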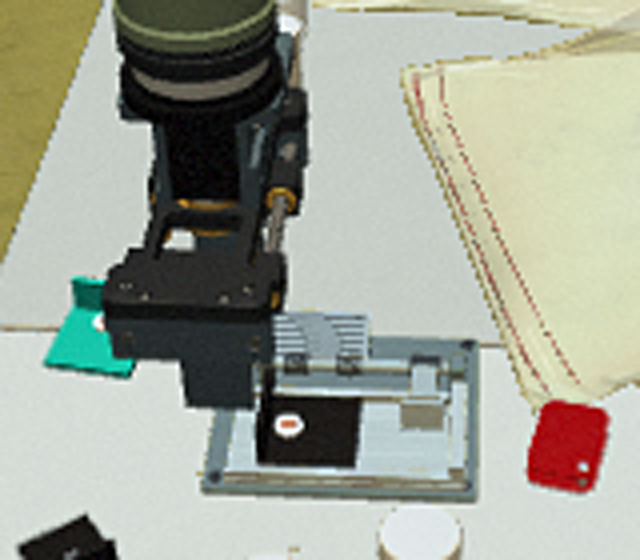

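The plate is pressed nearly level, the foot at crop (423,410) has risen, and the holder hasn't moved. Now I'll push along +x.

Emit:
send_rows(
  series=[
    {"tx":0.15,"ty":0,"tz":0,"rx":0,"ry":0,"rz":0},
    {"tx":0.15,"ty":0,"tz":0,"rx":0,"ry":0,"rz":0},
    {"tx":0.15,"ty":0,"tz":0,"rx":0,"ry":0,"rz":0},
    {"tx":0.15,"ty":0,"tz":0,"rx":0,"ry":0,"rz":0},
    {"tx":0,"ty":0,"tz":0,"rx":0,"ry":0,"rz":0},
  ],
)

```text
time: 4.03
eef_pos: [0.4655, -0.0724, 0.0308]
tool_rot: [-3.141, -0.001, 0.01]
wrist_force: [-2.6, -0.2, 5.6]
grip_width: 0.516
grasp_force: 2.6
```

Emit:
send_rows(
  series=[
    {"tx":0.15,"ty":0,"tz":0,"rx":0,"ry":0,"rz":0},
    {"tx":0.15,"ty":0,"tz":0,"rx":0,"ry":0,"rz":0},
    {"tx":0,"ty":0,"tz":0,"rx":0,"ry":0,"rz":0},
    {"tx":0,"ty":0,"tz":0,"rx":0,"ry":0,"rz":0},
  ],
)

```text
time: 4.37
eef_pos: [0.4744, -0.0723, 0.0308]
tool_rot: [-3.141, -0.001, 0.009]
wrist_force: [-2.2, 0.1, 5.7]
grip_width: 0.522
grasp_force: 2.6
```

```bash
python3 - <<'E'
from h import *
s=read_camera("side")[150:290,180:340]
cv2.imwrite("pics/s3.png",cv2.cvtColor(cv2.resize(s,(640,560),interpolation=cv2.INTER_CUBIC),cv2.COLOR_RGB2BGR))
s=sense();print(s["eef_pos"],s["wrist_force"])
E
```

```text
[ 0.47441335 -0.07228417  0.03083707] [-2.95791394  0.03483837  4.82954266]
```

View pics/s3.png

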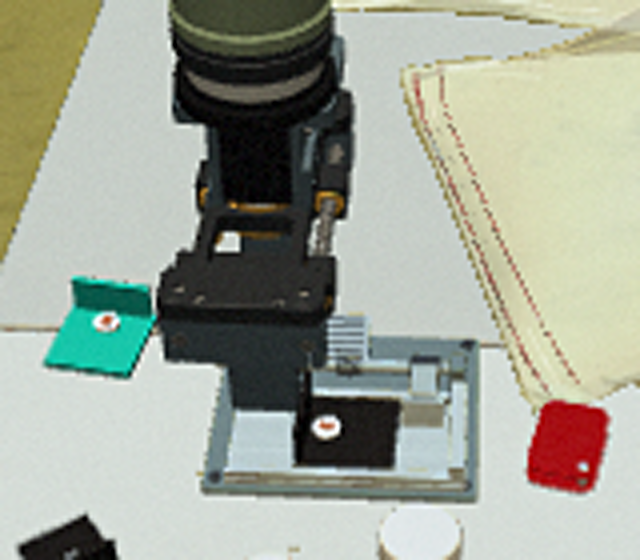

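The holder has slid about 20 mm, flat and straight. Its front edge at crop (400,430) is just short of the raised foot. I'll push on.

Emit:
send_rows(
  series=[
    {"tx":0.15,"ty":0,"tz":0,"rx":0,"ry":0,"rz":0},
    {"tx":0.15,"ty":0,"tz":0,"rx":0,"ry":0,"rz":0},
    {"tx":0.15,"ty":0,"tz":0,"rx":0,"ry":0,"rz":0},
    {"tx":0.15,"ty":0,"tz":0,"rx":0,"ry":0,"rz":0},
    {"tx":0,"ty":0,"tz":0,"rx":0,"ry":0,"rz":0},
  ],
)

```text
time: 4.83
eef_pos: [0.4925, -0.0724, 0.0308]
tool_rot: [-3.141, -0.001, 0.01]
wrist_force: [-2.3, 0.2, 5.9]
grip_width: 0.52
grasp_force: 2.7
```

Emit:
send_rows(
  series=[
    {"tx":0.1,"ty":0,"tz":0,"rx":0,"ry":0,"rz":0},
    {"tx":0.07,"ty":0,"tz":0,"rx":0,"ry":0,"rz":0},
    {"tx":0,"ty":0,"tz":0,"rx":0,"ry":0,"rz":0},
    {"tx":0,"ty":0,"tz":0,"rx":0,"ry":0,"rz":0},
  ],
)

```text
time: 5.17
eef_pos: [0.497, -0.0723, 0.0307]
tool_rot: [-3.141, -0.001, 0.011]
wrist_force: [-3.7, 0.1, 5.9]
grip_width: 0.523
grasp_force: 2.7
```

Emit:
send_rows(
  series=[
    {"tx":0.08,"ty":0,"tz":0,"rx":0,"ry":0,"rz":0},
    {"tx":0,"ty":0,"tz":0,"rx":0,"ry":0,"rz":0},
    {"tx":0,"ty":0,"tz":0,"rx":0,"ry":0,"rz":0},
  ],
)

```text
time: 5.42
eef_pos: [0.4992, -0.0723, 0.0307]
tool_rot: [-3.141, -0.001, 0.011]
wrist_force: [-3.5, 0.4, 5.2]
grip_width: 0.518
grasp_force: 2.8
```

Emit:
send_rows(
  series=[
    {"tx":0.07,"ty":0,"tz":0,"rx":0,"ry":0,"rz":0},
    {"tx":0,"ty":0,"tz":0,"rx":0,"ry":0,"rz":0},
    {"tx":0,"ty":0,"tz":0,"rx":0,"ry":0,"rz":0},
  ],
)

```text
time: 5.67
eef_pos: [0.5011, -0.0723, 0.0307]
tool_rot: [-3.141, -0.001, 0.012]
wrist_force: [-4.7, 0.3, 5.6]
grip_width: 0.519
grasp_force: 3.2
```

Emit:
send_rows(
  series=[
    {"tx":0.07,"ty":0,"tz":0,"rx":0,"ry":0,"rz":0},
    {"tx":0,"ty":0,"tz":0,"rx":0,"ry":0,"rz":0},
    {"tx":0,"ty":0,"tz":0,"rx":0,"ry":0,"rz":0},
  ],
)

```text
time: 5.92
eef_pos: [0.5013, -0.0723, 0.0305]
tool_rot: [-3.14, -0.001, 0.018]
wrist_force: [-7.8, -2.0, 8.7]
grip_width: 0.521
grasp_force: 5.1
```

```bash
python3 - <<'E'
from h import *
s=read_camera("side")[150:290,180:340]
cv2.imwrite("pics/s4.png",cv2.cvtColor(cv2.resize(s,(640,560),interpolation=cv2.INTER_CUBIC),cv2.COLOR_RGB2BGR))
s=sense();print(s["eef_pos"],s["wrist_force"])
E
```

```text
[ 0.50125467 -0.07230157  0.0305139 ] [-8.12476134 -1.17774282  8.1190003 ]
```

View pics/s4.png

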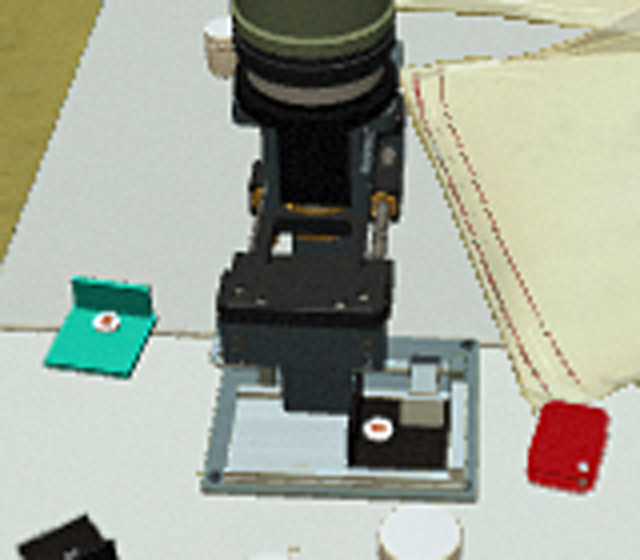

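The tool stalled at x = 0.501 with the force rising to 8 N. The holder's front edge meets the end stop at crop (448,430), under the raised foot. I'll back off the lip, then let the clip up.

Emit:
send_rows(
  series=[
    {"tx":-0.15,"ty":0,"tz":0,"rx":0,"ry":0,"rz":0},
    {"tx":-0.15,"ty":0,"tz":0,"rx":0,"ry":0,"rz":0},
    {"tx":0,"ty":0,"tz":-0.1,"rx":0,"ry":0,"rz":0},
    {"tx":0,"ty":0,"tz":-0.1,"rx":0,"ry":0,"rz":0},
    {"tx":0,"ty":0,"tz":-0.1,"rx":0,"ry":0,"rz":0},
  ],
)

```text
time: 6.38
eef_pos: [0.4963, -0.0727, 0.0401]
tool_rot: [-3.141, -0.001, 0.005]
wrist_force: [-0.1, 0.7, 0.2]
grip_width: 0.516
grasp_force: 0.0
```

Emit:
send_rows(
  series=[
    {"tx":0,"ty":0,"tz":-0.2,"rx":0,"ry":0,"rz":0},
    {"tx":0,"ty":0,"tz":-0.5,"rx":0,"ry":0,"rz":0},
    {"tx":0,"ty":0,"tz":-1,"rx":0,"ry":0,"rz":0},
    {"tx":-0.5,"ty":0,"tz":-1,"rx":0,"ry":0,"rz":0},
    {"tx":-1,"ty":0,"tz":-0.5,"rx":0,"ry":0,"rz":0},
  ],
)

```text
time: 6.8
eef_pos: [0.4563, -0.0734, 0.1395]
tool_rot: [3.14, 0.001, 0.011]
wrist_force: [0.2, -0.2, 0.6]
grip_width: 0.521
grasp_force: 0.0
```

Emit:
send_rows(
  series=[
    {"tx":-1,"ty":0,"tz":-0.5,"rx":0,"ry":0,"rz":0},
    {"tx":-1,"ty":0,"tz":-0.5,"rx":0,"ry":0,"rz":0},
    {"tx":0,"ty":0,"tz":0,"rx":0,"ry":0,"rz":0},
    {"tx":0,"ty":0,"tz":0,"rx":0,"ry":0,"rz":0},
  ],
)

```text
time: 7.13
eef_pos: [0.3917, -0.0729, 0.1673]
tool_rot: [3.141, -0.0, 0.002]
wrist_force: [-0.3, -0.3, -0.2]
grip_width: 0.516
grasp_force: 0.0
```

```bash
python3 - <<'E'
from h import *
s=read_camera("side")[210:305,180:340]
cv2.imwrite("pics/s5.png",cv2.cvtColor(cv2.resize(s,(800,475),interpolation=cv2.INTER_CUBIC),cv2.COLOR_RGB2BGR))
s=sense();print(s["eef_pos"],s["wrist_force"])
E
```

```text
[ 0.39264014 -0.07292777  0.16684454] [ 0.29624248 -0.24575621  0.27918953]
```

View pics/s5.png

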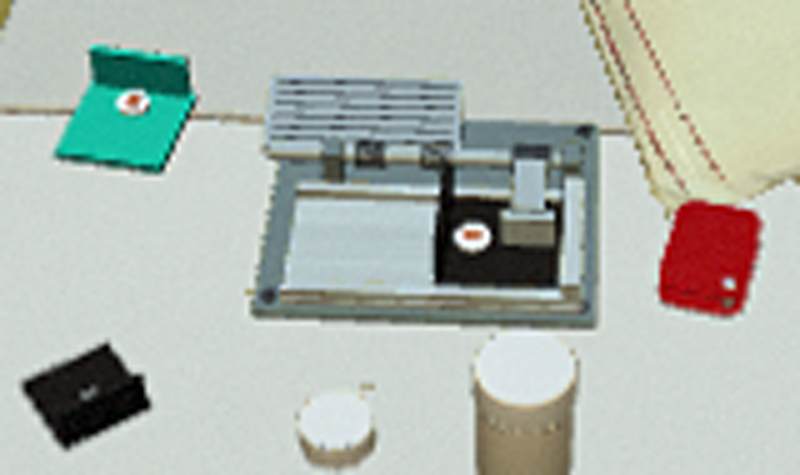

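The holder's front edge at crop (560,240) is against the stop, the foot rests on it, and the arm and bystanders are clear. The front edge moved about 113 crop px, roughly 48 mm, which matches -8.5 → +40 mm.

```bash
python3 -c "
from station import *
print(sign_off())"
```

```text
the job is handed in; nothing more can be done
None
```

The job is handed in: the holder is home against the end stop with the clip let down on it, and the arm is clear (the hand-in returned no verdict).

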